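# Free the price board with the forked key and set it up

## Task

Use the blue-handled forked key (not your fingers) to push the red collar of the spring bar sideways until the bar leaves the board's brass keeper and the price board tips back free, let the bar spring back and put the key down on the counter. Then take the board out of the rack and gently lean it on the wooden display ledge, whole board on the ledge, slate side to the customers, its foot against the front lip and its back resting on the back panel. Leave the bowls, the cheese wedges and the jar where they are.

Things in the scene. Friction and masses are not known exactly. Their poses are not given: they have to be found in the camera images.
- rack: Grey carrying rack, fixed: base plate 125 (x) by 315 (y) by 12 mm thick. Origin on the counter; x towards the customers, y along the spring bar, z up. The board stands on the base, its middle at y = -55 mm, behind a 14 mm high foot lip whose rear face is at x = 13.5 mm. Inner bar post at y = 22 to 30 mm, top at z = 131 mm; spring housing at y = 118 to 165 mm.
- rest_rail (a point): Middle of the rack's steel rest rail behind the board: 12 mm thick, along y, 132 mm long, 91 mm above the counter.
- spring_bar (a joint): Spring bar's slide in metres: 0 = sprung out (its tip goes through the board's keeper, locking it), grows towards +y of the rack as the collar is pushed towards the housing, stop at 0.034. The tip leaves the keeper at about 0.024. Pushing takes about 2 N at the start and 5 N at 0.03; it springs back when let go.
- bar_neck (a point): Point on the spring bar's axis (bar 10 mm thick), moves with it: middle of the 44 mm free length between the inner post and the red collar (34 mm across, 10 mm thick), whose near face is 22 mm further towards +y. x, y, z axes as the rack.
- board_centre (a point): Centre of the price board: wood with a dark slate face, 10 mm thick (its x, out of the slate), 140 mm wide (y), 145 mm tall (z, up along it), 0.2 to 0.35 kg. At first it leans back 9 degrees (top towards -x of the rack), held by the bar; freed, it tips back onto the rest rail to 22 degrees. Its top 45 mm is then clear and can be pinched across the thickness at mid-width.
- board_foot (a point): Centre of the board's bottom face (72.5 mm below its centre along its z).
- keeper (a point): Centre of the brass keeper hole (14 mm high, 13 mm deep) on the slate face, 12 mm out of the face, 52 mm to +y and 105 mm up from the foot centre; keeper is 16 mm wide along y and stands 22 mm out of the face.
- ledge: Wooden display ledge fixed to the counter: plinth 120 (x) by 210 (y) by 12 mm thick, origin on the counter under the middle of the groove, x axis towards the customers, y along the lip, z up. Back panel 12 mm thick, 200 mm wide, centre at x = -39 mm, rounded top at z = 97 mm. A board with its foot at the lip and its back on the panel's top leans about 23 degrees (top towards -x).
- ledge_lip (a point): Middle of the foot of the ledge's front lip, on its rear face (x = 11 mm in the ledge's frame, z = 12 mm, the plinth's top). The lip is 14 mm high, 12 mm thick, 200 mm long.
- key_grip (a point): Forked key standing on its two prongs: point on its middle axis, 98 mm above the prong tips, in the blue handle (26 mm in x, 24 mm in y, 60 to 130 mm above the tips). Prongs 44 mm long, 12 mm thick in x, 24 mm in y, one each side in x, 20 mm apart; above them a steel yoke 44 by 24 mm, up to 60 mm above the tips. 0.13 to 0.2 kg.
- bowl_a: Sample bowl, 96 mm across, 30 mm high; origin under its middle. Leave alone.
- bowl_b: Sample bowl, as the other. Leave alone.
- wedge_a: Loose cheese wedge, 150 mm long, 55 mm high; origin on its underside. Leave alone.
- wedge_b: Loose cheese wedge, 140 mm long, 45 mm high; origin on its underside. Leave alone.
- jar: Amber jar with brass lid, 64 mm across, 85 mm high; origin under its middle. Leave alone.

How it is judged:
On the way, in this order (a step that is already met when the one before it is completed fails the run):
1. the key's fork pushes the spring bar in by at least 18 mm (value of joint spring_bar above 0.018 m and contact force between key and spring_bar above 1 N), for 0.05 s.
2. the board has tipped back onto the rest rail and the bar has sprung back out (angle between board_centre's own z axis and vertical above 0.3 rad and value of joint spring_bar below 0.006 m), for 0.2 s.
At the end, for the whole second after the job is handed in: Board at rest on the ledge, leaning back 16 to 30 degrees on the panel, foot on the plinth within about 10 mm of the lip, slate to the customers, square within 8 degrees, within 35 mm of the ledge's middle; key at rest on the counter (standing or lying); bar sprung out (angle between board_centre's own z axis and vertical between 0.28 and 0.52 rad and x of board_foot in the frame of ledge between -0.005 and 0.013 m and y of board_foot in the frame of ledge between -0.035 and 0.035 m and z of board_foot in the frame of ledge between 0.006 and 0.022 m and x of board_centre in the frame of ledge below -0.008 m and y of keeper in the frame of ledge above 0 m and angle between the y axis of board_centre and the y axis of ledge, either way round below 0.15 rad and linear speed of each of board, key below 0.02 m/s and height (world z) of key_grip between 0 and 0.115 m and value of joint spring_bar below 0.006 m); the robot touches nothing.
It fails at once if the fingers push the spring bar (contact force between the fingers and spring_bar above 1.5 N).
It fails at once if the board is dropped or slammed onto the ledge (faster than 0.5 m/s within 40 mm of its plinth) (linear speed of board above 0.5 m/s and z of board_foot in the frame of ledge below 0.052 m and horizontal distance between board_foot and ledge below 0.09 m).
It fails at once if a bowl, wedge or the jar is shifted by more than 25 mm (distance of any of bowl_a, bowl_b, wedge_a, wedge_b, jar from where it was at the start of the episode above 0.025 m).
It also fails if it takes over 72 s, if anything falls off the work surface, if the arm or the gripper's body presses on something with over 40 N, if the wrist force passes 120 N, or if a joint passes its speed limit or range.

## Robot

A 6-joint arm with a two-finger parallel gripper is mounted at the origin on the work surface. World frame = base frame: x ahead of the robot, y to its left, z up, the work surface at z = 0. Lengths are in m, angles in rad, forces in N, time in s.
With the tool pointing down it reaches from about 0.375 to 0.975 m from the base axis. Payload 3.8 kg.
Tool frame: the origin (TCP) lies at the very end of the fingers, on their centre line; the grasp point (between the pads) lies 19 mm behind it; z points along the fingers, y is the line along which they close (so a half turn about z gives the same grasp; the last joint's range is limited). The gripper opens to 85 mm and grips with 20 to 120 N. Pads are 22 mm wide; open, the fingers measure 114 mm over their backs; the gripper's body (76 mm by 85 mm) begins 54 mm behind the grasp point. The pads swing forward as they close: fully open they stand 13 mm farther back than shut.
Start: joints at [-1.176, 0.264, 1.604, -0, 1.274, -0.037], TCP at [0.282, -0.613, 0.231] pointing down, gripper open.
Joint ranges: [-2.63, 2.63], [-0.94, 2.18], [0.31, 2.57], [-1.31, 4.45], [0, 2.66], [-2.55, 2.55]. Speed limits (rad/s): [2.57, 2.57, 3.14, 3.14, 3.14, 3.14].

## Interface

Orientations are given as a rotation vector (axis times angle).
In Python, from workcell import read_state, read_camera, calibration, finish_job gives the robot as it stands.
- The arm moves only by the tool step_arm, never from a script. Its argument "commands" is a list of rows, each an object of numbers: "fingers": the gripper's target within -1 to 1 (shut at 1, half-way at 0, fully open at -1); "dx", "dy", "dz": the shift along the tool's x, y, z in m; "roll": the turn about the tool's z in degrees. In form: [{"fingers": .., "dx": .., "dy": .., "dz": .., "roll": ..}, ...]. A call has 1 to 8 rows; each row is the pose to reach, as a shift and turn from the pose commanded when the call began, along the tool's axes at that moment; what a row does not reach only later rows make up. A row lasts 1/8 s, in which the tool goes at most 62.5 mm and 10.7 degrees, less where a joint would pass 70% of its speed; a pose out of reach is approached as far as the arm can. A call with a gripper value outside its range is refused whole. The fingers move at their own pace and stop on an object; "squeeze" is the grip in N (left out, the last holds). Time passes only in rows, so rows that repeat a pose let the fingers close. It gives the time, the measured TCP pose, the force, the opening and the grip force at its end, in the units of the state.
- read_state(): the state, without advancing time (a new reading comes with each control period).
- read_camera(name): name is "scene" or "top"; returns (picture, depth): 400x640x3 uint8, blue, green, red; 400x640 float32, m along the optical axis (not along the pixel's ray), 0 where there is no reading.
- calibration(name): a dict with "intrinsics" (3x3 intrinsics, pixels), "world_to_cam" (4x4, takes a point from world to camera coordinates). Camera axes: x right, y up, looking along -z (the intrinsics and any distortion apply to the point x, -y, -z); pixel columns grow to the right and rows downward; lengths in m; the calibration is good to about 2 mm. A picture is of the moment at which its call begins. calibration takes no time and is no camera call.
- finish_job(): hands the job in; it is judged then, once.
The state is a dict: "time": time; "q": joint angles; "joint_vel": joint speeds; "joint_torque": joint torques, N m; "tool_pos": TCP position; "tcp_rot": TCP orientation; "wrist_force": force on the tool from outside, world axes, zero at the start; "torque": the same for the moment, N m; "width": opening from 0.0 (shut) to 1.0 (fully open); "grip_force": force on a finger pad.
Only numpy, scipy, OpenCV 4.12 (cv2) and the standard library are available. Lean on these libraries where they do the work, as an engineer would, in place of code of your own. Each camera call takes 0.05 s, during which the arm holds its last target. There are 200 camera calls.

## Working session

There is one attempt and no reset: what is moved stays moved. The work goes in short steps, Python scripts to look and compute and a tool call to move; the robot and the scene stay as the last step left them, time stands still between calls to the robot, and variables do not carry over. Pictures are saved under pics/ and viewed, at most 10 in all, crops included, and the job is handed in when it is done.

Besides the shell and the picture viewer there is one more tool, called after "Request:" as a command line: name --argument value ..., lists and objects as JSON in quotes. step_arm: Moves the arm, as the interface text tells. Its arguments: {"type":"object","properties":{"commands":{"type":"array","items":{"type":"object","properties":{"fingers":{"type":"number"},"dx":{"type":"number"},"dy":{"type":"number"},"dz":{"type":"number"},"roll":{"type":"number"}}}},"squeeze":{"type":"number"}},"required":["commands"]}

```bash
mkdir -p pics; ls
cat > h.py <<'E'
import numpy as np, cv2
from workcell import read_state, read_camera, calibration, finish_job
def cloud(name):
    im,d=read_camera(name); c=calibration(name); K=np.array(c["intrinsics"]); T=np.linalg.inv(np.array(c["world_to_cam"]))
    v,u=np.mgrid[:400,:640]
    P=np.stack([(u-K[0,2])/K[0,0]*d,-(v-K[1,2])/K[1,1]*d,-d,np.ones_like(d)],-1)@T.T
    P=P[...,:3].copy(); P[d==0]=np.nan
    return im,d,P
E
python3 - <<'E'
from h import *
for n in("scene","top"):
    im,d,P=cloud(n); cv2.imwrite(f"pics/{n}0.png",im); np.save(f"{n}0.npy",P)
    c=calibration(n); print(n,c, (d==0).mean())
print(read_state())
E
```

```text
pics
scene {'intrinsics': array([[455.29346118,   0.        , 319.94589336],
       [  0.        , 455.29346118, 207.21051499],
       [  0.        ,   0.        ,   1.        ]]), 'world_to_cam': array([[-0.37868469,  0.92549493,  0.00755238,  0.22404429],
       [-0.79760973, -0.3304755 ,  0.50458365,  0.40608443],
       [ 0.46948548,  0.18505425,  0.86332978, -1.60639911],
       [ 0.        ,  0.        ,  0.        ,  1.        ]])} 0.00399609375
top {'intrinsics': array([[376.95846517,   0.        , 319.37576516],
       [  0.        , 376.95846517, 201.78437067],
       [  0.        ,   0.        ,   1.        ]]), 'world_to_cam': array([[ 0.01200059, -0.99992582, -0.00208451, -0.02077761],
       [ 0.99425721,  0.0117108 ,  0.10637418, -0.60559645],
       [-0.10634188, -0.00334909,  0.99432399, -1.04287082],
       [ 0.        ,  0.        ,  0.        ,  1.        ]])} 0.004140625
{'time': 0.1, 'q': array([-1.17587946e+00,  2.64689952e-01,  1.60529257e+00,  1.89483563e-05,
        1.27373132e+00, -3.68977568e-02]), 'joint_vel': array([-0.00039163, -0.0036196 , -0.00419771, -0.00102616, -0.00015977,
       -0.00110055]), 'joint_torque': array([ 5.05300686e-04, -5.16708469e+01, -3.68590450e+01, -5.16172372e-05,
        6.26099703e-03,  2.53847844e-05]), 'tool_pos': array([ 0.28223731, -0.61239286,  0.2300486 ]), 'tcp_rot': array([-3.06661232e+00, -6.72578813e-01,  5.64897815e-04]), 'wrist_force': array([-0.1065904 ,  0.59730517, -0.48145773]), 'torque': array([0.00878506, 0.00297813, 0.01293987]), 'grip_force': 0.0, 'width': 1.003917586707984}
```

View pics/scene0.png

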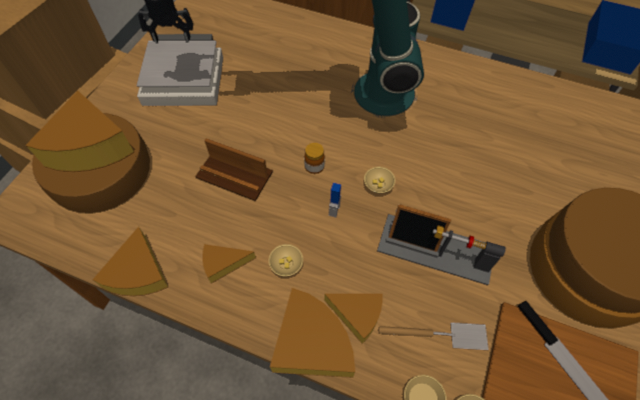

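View pics/top0.png

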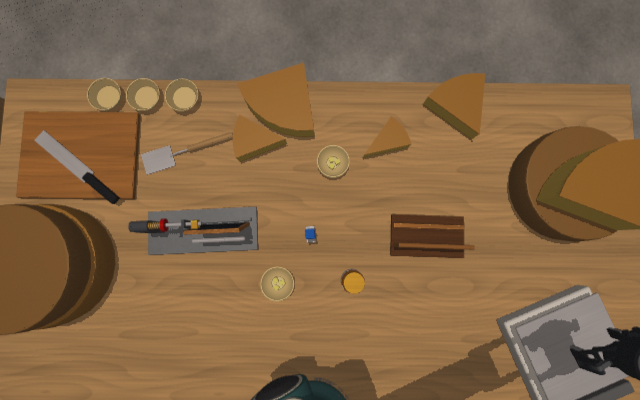

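The top view shows the rack at cols 147–258, rows 207–253, with the red collar near (163,225) and the key at (311,235). The ledge is at cols 390–465, rows 215–258, the jar at (353,282) and the bowls at (333,161) and (277,283). The scene view shows the same layout, with the key at (335,198) and the collar near (471,242).

Run:
```python
from h import *
S=np.load("scene0.npy");T=np.load("top0.npy");si=cv2.imread("pics/scene0.png");ti=cv2.imread("pics/top0.png")
def box(n,P,m):
    p=P[m]; p=p[~np.isnan(p[:,0])]; print(n,len(p),"lo",np.percentile(p,3,0).round(3),"hi",np.percentile(p,97,0).round(3),"med",np.median(p,0).round(3))
    return p
def win(a,b,c,d):
    m=np.zeros((400,640),bool);m[b:d,a:c]=1;return m
def hsv(im): return [x.astype(int) for x in cv2.split(cv2.cvtColor(im,cv2.COLOR_BGR2HSV))]
h,s,v=hsv(ti);blue=(h>100)&(h<130)&(s>120);red=((h<6)|(h>174))&(s>170)
Tz=T[...,2]
w=win(295,220,325,250);box("key blue T",T,w&blue);box("key all>40 T",T,w&(Tz>.02))
kb=w&blue&(Tz>.12)
p=box("keytop",T,kb);
m=(w&blue&(Tz>.115)).astype(np.uint8);ys,xs=np.nonzero(m)
q=T[m>0][:,:2].astype(np.float32);print("key rect",cv2.minAreaRect(q*1000))
box("red T",T,win(150,210,180,240)&red)
# rack base: gray pixels, height<.03
w=win(125,195,265,262)
g=w&(s<60)&(Tz>.005)&(Tz<.02);q=box("rackbase",T,g);print(cv2.minAreaRect((q[:,:2]*1000).astype(np.float32)))
g=w&(Tz>.08)&(Tz<.1)&(s<60);q=box("rail",T,g)
if len(q)>5:print(cv2.minAreaRect((q[:,:2]*1000).astype(np.float32)))
for lo,hi in((.1,.12),(.12,.135),(.135,.2)): box(f"rack{lo}",T,w&(Tz>lo)&(Tz<hi))
w=win(380,205,480,268)
g=w&(Tz>.007)&(Tz<.018);q=box("plinth",T,g);print(cv2.minAreaRect((q[:,:2]*1000).astype(np.float32)))
g=w&(Tz>.02)&(Tz<.032);q=box("lip",T,g);print(cv2.minAreaRect((q[:,:2]*1000).astype(np.float32)))
g=w&(Tz>.088);q=box("panel",T,g);print(cv2.minAreaRect((q[:,:2]*1000).astype(np.float32)))
h,s,v=hsv(si);blue=(h>100)&(h<130)&(s>120);red=((h<6)|(h>174))&(s>170);Sz=S[...,2]
box("key blue S",S,win(320,175,350,225)&blue);box("key all S",S,win(320,175,350,220)&(Sz>.012))
box("red S",S,win(455,225,490,260)&red)
box("panel S",S,win(190,130,280,205)&(Sz>.088));box("lipS",S,win(190,130,280,205)&(Sz>.02)&(Sz<.03))
box("railS/boardtop",S,win(380,190,460,255)&(Sz>.1))
for n,w in(("jar",win(335,265,372,300)),("bowlA",win(310,140,355,182)),("bowlB",win(255,262,300,305))):box(n,T,w&(Tz>.012))
cv2.imwrite("pics/c0.png",np.hstack([cv2.resize(ti[200:260,120:270],None,fx=4,fy=4),np.zeros((240,10,3),np.uint8)])) 
cv2.imwrite("pics/c1.png",cv2.resize(si[170:290,370:520],None,fx=5,fy=5))
```

```text
key blue T 87 lo [ 0.502 -0.001  0.125] hi [0.525 0.02  0.133] med [0.512 0.009 0.13 ]
key all>40 T 152 lo [ 0.494 -0.003  0.058] hi [0.535 0.022 0.133] med [0.514 0.009 0.128]
keytop 85 lo [ 0.502 -0.001  0.127] hi [0.525 0.02  0.133] med [0.514 0.009 0.13 ]
key rect ((513.1666259765625, 10.377481460571289), (23.023921966552734, 23.048370361328125), 1.461160659790039)
red T 70 lo [0.518 0.385 0.113] hi [0.546 0.395 0.138] med [0.53  0.388 0.131]
rackbase 3165 lo [0.461 0.173 0.008] hi [0.583 0.471 0.016] med [0.508 0.333 0.012]
((521.8367309570312, 323.9186096191406), (123.64877319335938, 315.00579833984375), 3.4831366539001465)
rail 291 lo [0.488 0.188 0.086] hi [0.538 0.433 0.1  ] med [0.497 0.257 0.096]
((515.63525390625, 309.5364685058594), (254.1663818359375, 57.58571243286133), 86.43586730957031)
rack0.1 138 lo [0.514 0.187 0.102] hi [0.548 0.46  0.12 ] med [0.53  0.334 0.113]
rack0.12 531 lo [0.517 0.246 0.121] hi [0.544 0.473 0.134] med [0.532 0.394 0.129]
rack0.135 309 lo [0.51  0.189 0.136] hi [0.532 0.423 0.159] med [0.519 0.261 0.155]
plinth 2408 lo [ 0.458 -0.423  0.009
[... 614 characters left out ...]
0.017 0.115]
key all S 304 lo [0.502 0.003 0.015] hi [0.538 0.026 0.131] med [0.527 0.016 0.086]
red S 55 lo [0.525 0.389 0.119] hi [0.549 0.399 0.137] med [0.54  0.394 0.132]
panel S 259 lo [ 0.482 -0.416  0.089] hi [ 0.495 -0.224  0.099] med [ 0.49  -0.317  0.094]
lipS 342 lo [ 0.49  -0.416  0.02 ] hi [ 0.551 -0.224  0.029] med [ 0.541 -0.322  0.024]
railS/boardtop 1047 lo [0.514 0.195 0.103] hi [0.547 0.347 0.157] med [0.527 0.271 0.131]
jar 466 lo [ 0.364 -0.132  0.039] hi [ 0.416 -0.078  0.088] med [ 0.39  -0.105  0.084]
bowlA 602 lo [ 0.685 -0.092  0.013] hi [ 0.769 -0.008  0.032] med [ 0.731 -0.052  0.02 ]
bowlB 667 lo [0.333 0.06  0.013] hi [0.418 0.145 0.032] med [0.373 0.106 0.02 ]
```

View pics/c1.png

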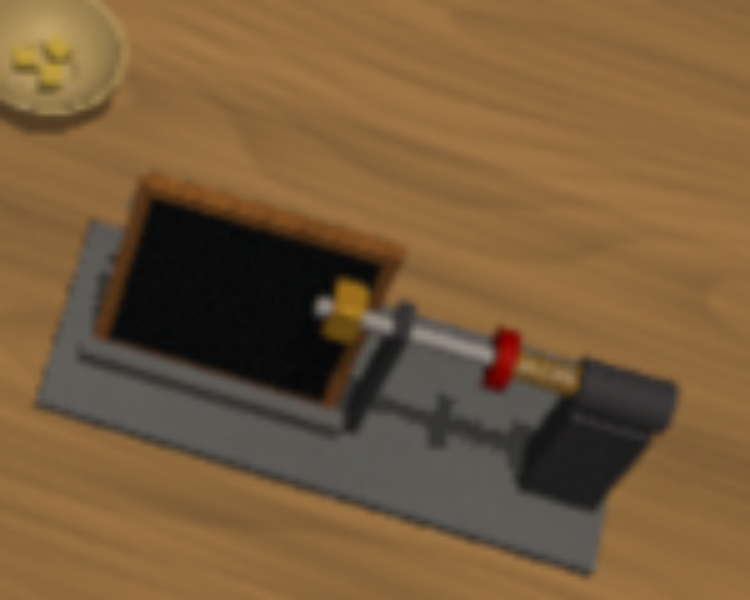

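The crop shows the rack with the slate board in the keeper, brass keeper at crop (348,310). The bar passes through the inner post to the red collar at (502,358), with free neck between them. I'll move above the key.

Request:
step_arm --commands '[{"fingers": -1,"dx": 0.473,"dy": -0.468,"dz": 0,"roll": 23},{"fingers": -1,"dx": 0.473,"dy": -0.468,"dz": 0,"roll": 23},{"fingers": -1,"dx": 0.473,"dy": -0.468,"dz": 0,"roll": 23},{"fingers": -1,"dx": 0.473,"dy": -0.468,"dz": 0,"roll": 23},{"fingers": -1,"dx": 0.473,"dy": -0.468,"dz": 0,"roll": 23},{"fingers": -1,"dx": 0.473,"dy": -0.468,"dz": 0,"roll": 23},{"fingers": -1,"dx": 0.473,"dy": -0.468,"dz": 0,"roll": 23},{"fingers": -1,"dx": 0.473,"dy": -0.468,"dz": 0,"roll": 23}]' --squeeze 40

```text
time: 1.1
tool_pos: [0.4582, -0.1429, 0.2311]
tcp_rot: [3.141, 0.047, 0.0]
wrist_force: [1.3, -0.4, -0.1]
width: 1.001
grip_force: 0.0
```

```bash
cat >> h.py <<'E'
from scipy.spatial.transform import Rotation as Ro
def go(x,y,z,yaw):
    s=read_state();R=Ro.from_rotvec(s["tcp_rot"]).as_matrix();d=R.T@(np.array([x,y,z])-s["tool_pos"])
    y0=np.degrees(np.arctan2(R[1,0],R[0,0])); print("t",s["time"],"pos",s["tool_pos"].round(4),"yaw",y0.round(2),"down",R[2,2].round(4),"-> d",d.round(4),"roll",round(y0-yaw,2),"F",s["wrist_force"].round(1),"w",round(s["width"],3),"g",s["grip_force"])
E
python3 - <<'E'
from h import *
go(.5155,.0115,.19,1.5)
# bar / ledge detail from stored clouds
for n in("top","scene"):
    P=np.load(n+"0.npy");c=lambda f:P[f(P[...,0],P[...,1],P[...,2])]
    for nm,f in(("bar",lambda x,y,z:(y>.352)&(y<.378)&(z>.112)&(x<.56)&(x>.5)),
      ("boardtop",lambda x,y,z:(y>.2)&(y<.325)&(z>.150)&(x<.56)&(x>.48)),
      ("collar",lambda x,y,z:(y>.378)&(y<.405)&(z>.127)&(x<.56)&(x>.5)),
      ("panel",lambda x,y,z:(y<-.2)&(y>-.44)&(z>.09)&(x>.46)&(x<.5)&(z<.11)),
      ("lip",lambda x,y,z:(y<-.2)&(y>-.44)&(z>.0235)&(x>.525)&(x<.56)&(z<.03)),
      ("rail",lambda x,y,z:(y<.32)&(y>.18)&(z>.082)&(z<.1)&(x>.47)&(x<.508))):
        q=c(f); 
        if len(q)<4: print(n,nm,len(q));continue
        A=np.polyfit(q[:,1],q[:,0],1); print(n,nm,len(q),np.percentile(q,2,0).round(3),np.percentile(q,98,0).round(3),"med",np.median(q,0).round(4),"yaw",np.degrees(np.arctan(-A[0])).round(2))
E
```

```text
t 1.1 pos [ 0.4582 -0.1429  0.2311] yaw 1.72 down -1.0 -> d [ 0.0619 -0.1526  0.0411] roll 0.22 F [ 1.3 -0.4 -0.1] w 1.001 g 0.0
top bar 36 [0.53  0.353 0.119] [0.539 0.377 0.126] med [0.5337 0.3634 0.1224] yaw 7.29
top boardtop 210 [0.51  0.204 0.15 ] [0.524 0.322 0.16 ] med [0.5163 0.2633 0.1557] yaw 3.39
top collar 61 [0.518 0.385 0.127] [0.546 0.399 0.138] med [0.5305 0.3902 0.1323] yaw -9.49
top panel 337 [ 0.48  -0.421  0.092] [ 0.492 -0.227  0.101] med [ 0.4861 -0.3231  0.0969] yaw -1.23
top lip 257 [ 0.536 -0.42   0.024] [ 0.549 -0.229  0.03 ] med [ 0.542  -0.3214  0.0263] yaw -1.2
top rail 230 [0.488 0.186 0.091] [0.505 0.316 0.1  ] med [0.4963 0.251  0.0961] yaw 3.48
scene bar 40 [0.531 0.353 0.114] [0.54  0.377 0.126] med [0.5368 0.365  0.1213] yaw 2.02
scene boardtop 206 [0.511 0.203 0.15 ] [0.526 0.323 0.158] med [0.519  0.2644 0.1545] yaw 3.19
scene collar 42 [0.524 0.389 0.128] [0.548 0.4   0.137] med [0.535  0.3938 0.1329] yaw -9.23
scene panel 225 [ 0.481 -0.418  0.09 ] [ 0.495 -0.224  0.099] med [ 0.4893 -0.3189  0.0945] yaw -1.21
scene lip 132 [ 0.537 -0.418  0.024] [ 0.551 -0.226  0.028] med [ 0.544  -0.325   0.0254] yaw -1.09
scene rail 3
```

Request:
step_arm --commands '[{"fingers": -1,"dx": 0.062,"dy": -0.153,"dz": 0.0,"roll": 0},{"fingers": -1,"dx": 0.062,"dy": -0.153,"dz": 0.0,"roll": 0},{"fingers": -1,"dx": 0.062,"dy": -0.153,"dz": 0.02,"roll": 0},{"fingers": -1,"dx": 0.062,"dy": -0.153,"dz": 0.07,"roll": 0},{"fingers": -1,"dx": 0.062,"dy": -0.153,"dz": 0.11,"roll": 0},{"fingers": -1,"dx": 0.062,"dy": -0.153,"dz": 0.15,"roll": 0},{"fingers": -1,"dx": 0.062,"dy": -0.153,"dz": 0.15,"roll": 0},{"fingers": -1,"dx": 0.062,"dy": -0.153,"dz": 0.15,"roll": 0}]'

```text
time: 2.1
tool_pos: [0.5162, 0.0098, 0.0823]
tcp_rot: [3.141, 0.048, 0.002]
wrist_force: [-0.3, -0.1, -0.1]
width: 1.0
grip_force: 0.0
```

Request:
step_arm --commands '[{"fingers": 1},{"fingers": 1},{"fingers": 1},{"fingers": 1},{"fingers": 1},{"fingers": 1},{"fingers": 1},{"fingers": 1}]' --squeeze 40

```text
invalid input
```

Request:
step_arm --commands '[{"fingers": 1,"dx": 0,"dy": 0,"dz": 0,"roll": 0},{"fingers": 1,"dx": 0,"dy": 0,"dz": 0,"roll": 0},{"fingers": 1,"dx": 0,"dy": 0,"dz": 0,"roll": 0},{"fingers": 1,"dx": 0,"dy": 0,"dz": 0,"roll": 0},{"fingers": 1,"dx": 0,"dy": 0,"dz": 0,"roll": 0},{"fingers": 1,"dx": 0,"dy": 0,"dz": 0,"roll": 0},{"fingers": 1,"dx": 0,"dy": 0,"dz": 0,"roll": 0},{"fingers": 1,"dx": 0,"dy": 0,"dz": 0,"roll": 0}]' --squeeze 50

```text
time: 3.1
tool_pos: [0.516, 0.0101, 0.0821]
tcp_rot: [-3.141, -0.048, -0.002]
wrist_force: [-1.5, 1.2, 5.1]
width: 0.282
grip_force: 48.4
```

Request:
step_arm --commands '[{"fingers": 1,"dx": 0,"dy": 0,"dz": -0.02,"roll": 0},{"fingers": 1,"dx": 0,"dy": 0,"dz": -0.06,"roll": 0},{"fingers": 1,"dx": 0,"dy": 0,"dz": -0.11,"roll": 0},{"fingers": 1,"dx": 0,"dy": 0,"dz": -0.16,"roll": 0},{"fingers": 1,"dx": 0,"dy": 0,"dz": -0.19,"roll": 0},{"fingers": 1,"dx": 0,"dy": 0,"dz": -0.19,"roll": 0}]'

```text
time: 3.85
tool_pos: [0.517, 0.0097, 0.2736]
tcp_rot: [3.141, 0.048, 0.008]
wrist_force: [0.3, -0.0, -3.4]
width: 0.276
grip_force: 48.7
```

Run:
```python
from h import *
go(.535,.362,.272,3.4)
```

```text
t 3.85 pos [0.517  0.0097 0.2736] yaw 1.74 down -1.0 -> d [ 0.0287 -0.3516  0.0015] roll -1.66 F [ 0.3 -0.  -3.4] w 0.276 g 48.65473338228185
```

Request:
step_arm --commands '[{"fingers": 1,"dx": 0.003,"dy": -0.03,"dz": 0,"roll": 0},{"fingers": 1,"dx": 0.007,"dy": -0.08,"dz": 0,"roll": 0},{"fingers": 1,"dx": 0.011,"dy": -0.13,"dz": 0,"roll": 0},{"fingers": 1,"dx": 0.015,"dy": -0.18,"dz": 0,"roll": -1},{"fingers": 1,"dx": 0.019,"dy": -0.23,"dz": 0,"roll": -1.7},{"fingers": 1,"dx": 0.023,"dy": -0.28,"dz": 0,"roll": -1.7},{"fingers": 1,"dx": 0.026,"dy": -0.32,"dz": 0,"roll": -1.7},{"fingers": 1,"dx": 0.028,"dy": -0.345,"dz": 0,"roll": -1.7}]'

```text
time: 4.85
tool_pos: [0.5315, 0.3566, 0.2676]
tcp_rot: [3.137, 0.097, -0.007]
wrist_force: [0.8, -0.3, -1.7]
width: 0.279
grip_force: 48.7
```

Request:
step_arm --commands '[{"fingers": 1,"dx": 0.001,"dy": -0.006,"dz": 0,"roll": 0},{"fingers": 1,"dx": 0.001,"dy": -0.006,"dz": 0,"roll": 0},{"fingers": 1,"dx": 0.001,"dy": -0.006,"dz": 0,"roll": 0}]'

```text
time: 5.22
tool_pos: [0.5338, 0.3602, 0.2713]
tcp_rot: [3.14, 0.092, -0.0]
wrist_force: [0.6, -0.5, -2.5]
width: 0.277
grip_force: 48.8
```

Run:
```python
from h import *
go(.535,.364,.26,3.4)
for n in("top","scene"):
    im,d,P=cloud(n); cv2.imwrite(f"pics/{n}1.png",im); np.save(f"{n}1.npy",P)
    x,y,z=P[...,0],P[...,1],P[...,2]
    m=(z>.17)&(z<.232)&(abs(y-.366)<.02)&(abs(x-.535)<.03)  # prongs/yoke
    q=P[m]; print(n,len(q),np.percentile(q,2,0).round(3) if len(q) else 0,np.percentile(q,98,0).round(3) if len(q) else 0)
    print("min z near",np.nanmin(z[(abs(y-.366)<.03)&(abs(x-.535)<.05)&(z>.15)]))
a=cv2.imread("pics/scene1.png")[140:290,370:520];b=cv2.imread("pics/top1.png")[190:265,110:260]
cv2.imwrite("pics/c2.png",np.hstack([cv2.resize(a,(400,400)),cv2.resize(b,(400,200)) if 0 else cv2.copyMakeBorder(cv2.resize(b,(400,200)),0,200,0,0,0)]))
```

```text
t 5.225 pos [0.5338 0.3602 0.2713] yaw 3.37 down -1.0 -> d [ 0.0014 -0.0037  0.0112] roll -0.03 F [ 0.6 -0.5 -2.5] w 0.277 g 48.8037977454951
top 57 [0.51  0.346 0.19 ] [0.554 0.358 0.231]
min z near 0.18905111750255754
scene 136 [0.515 0.348 0.189] [0.556 0.375 0.231]
min z near 0.1860271222863027
```

View pics/c2.png

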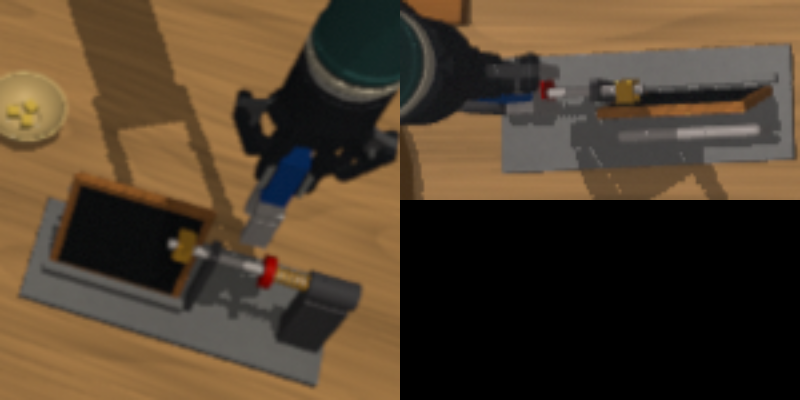

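The fork hangs straight above the neck between the post and the collar, clear of both. Left panel: fork tips near (257,240), collar at (268,272). I'll lower it over the bar.

Request:
step_arm --commands '[{"fingers": 1,"dx": 0.001,"dy": -0.005,"dz": 0.0,"roll": 0},{"fingers": 1,"dx": 0.001,"dy": -0.005,"dz": 0.02,"roll": 0},{"fingers": 1,"dx": 0.001,"dy": -0.005,"dz": 0.04,"roll": 0},{"fingers": 1,"dx": 0.001,"dy": -0.005,"dz": 0.055,"roll": 0},{"fingers": 1,"dx": 0.001,"dy": -0.005,"dz": 0.07,"roll": 0},{"fingers": 1,"dx": 0.001,"dy": -0.005,"dz": 0.08,"roll": 0},{"fingers": 1,"dx": 0.001,"dy": -0.005,"dz": 0.09,"roll": 0},{"fingers": 1,"dx": 0.001,"dy": -0.005,"dz": 0.09,"roll": 0}]'

```text
time: 6.32
tool_pos: [0.5339, 0.3664, 0.1803]
tcp_rot: [3.139, 0.094, -0.002]
wrist_force: [0.2, 0.4, -1.3]
width: 0.277
grip_force: 48.7
```

Request:
step_arm --commands '[{"fingers": 1,"dx": 0,"dy": -0.005,"dz": 0,"roll": 0},{"fingers": 1,"dx": 0,"dy": -0.01,"dz": 0,"roll": 0},{"fingers": 1,"dx": 0,"dy": -0.015,"dz": 0,"roll": 0},{"fingers": 1,"dx": 0,"dy": -0.02,"dz": 0,"roll": 0},{"fingers": 1,"dx": 0,"dy": -0.025,"dz": 0,"roll": 0},{"fingers": 1,"dx": 0,"dy": -0.03,"dz": 0,"roll": 0},{"fingers": 1,"dx": 0,"dy": -0.034,"dz": 0,"roll": 0},{"fingers": 1,"dx": 0,"dy": -0.034,"dz": 0,"roll": 0}]'

```text
time: 7.32
tool_pos: [0.5322, 0.4009, 0.1812]
tcp_rot: [3.14, 0.095, -0.0]
wrist_force: [-0.4, -4.1, 0.5]
width: 0.277
grip_force: 49.3
```

Request:
step_arm --commands '[{"fingers": 1,"dx": 0,"dy": -0.003,"dz": 0,"roll": 0},{"fingers": 1,"dx": 0,"dy": -0.005,"dz": 0,"roll": 0},{"fingers": 1,"dx": 0,"dy": -0.005,"dz": 0,"roll": 0},{"fingers": 1,"dx": 0,"dy": -0.005,"dz": 0,"roll": 0}]'

```text
time: 7.82
tool_pos: [0.5319, 0.4055, 0.1812]
tcp_rot: [3.14, 0.094, -0.0]
wrist_force: [0.2, -4.4, 0.6]
width: 0.273
grip_force: 49.3
```

Run:
```python
from h import *
go(.535,.366,.18,3.4)
for n in("top","scene"):
    im,d,P=cloud(n); cv2.imwrite(f"pics/{n}2.png",im); np.save(f"{n}2.npy",P)
    x,y,z=P[...,0],P[...,1],P[...,2]
    q=P[(y>.2)&(y<.32)&(z>.135)&(z<.17)&(x>.42)&(x<.56)];print(n,len(q),np.percentile(q,2,0),np.percentile(q,98,0))
    hh,s,v=cv2.split(cv2.cvtColor(im,cv2.COLOR_BGR2HSV));r=((hh<6)|(hh>174))&(s>170)&(y>.36)&(y<.46)&(z>.08);print(r.sum(),np.percentile(P[r],[2,98],0) if r.sum() else 0)
a=cv2.imread("pics/scene2.png")[140:290,370:520]
cv2.imwrite("pics/c3.png",cv2.resize(a,(500,500)))
```

```text
t 7.825 pos [0.5319 0.4055 0.1812] yaw 3.43 down -1.0 -> d [0.0007 0.0396 0.0012] roll 0.03 F [ 0.2 -4.4  0.6] w 0.273 g 49.31878745555878
top 293 [0.47785208 0.20258736 0.13586442] [0.49657391 0.31811195 0.15096608]
0 0
scene 318 [0.47944707 0.20260837 0.13536761] [0.499462   0.31794181 0.15001708]
23 [[0.52787891 0.42381341 0.11346455]
 [0.54879131 0.43168936 0.13615743]]
```

View pics/c3.png

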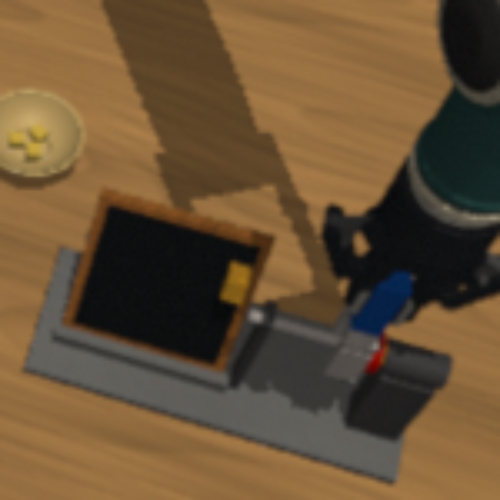

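The board has tipped back: its keeper at (237,283) is clear of the bar tip at (258,315), and the collar is pushed to the housing. I'll ease the bar back out and lift the key off.

Request:
step_arm --commands '[{"fingers": 1,"dx": 0,"dy": 0.008,"dz": 0,"roll": 0},{"fingers": 1,"dx": 0,"dy": 0.016,"dz": 0,"roll": 0},{"fingers": 1,"dx": 0,"dy": 0.024,"dz": 0,"roll": 0},{"fingers": 1,"dx": 0.001,"dy": 0.032,"dz": 0,"roll": 0},{"fingers": 1,"dx": 0.001,"dy": 0.038,"dz": 0,"roll": 0},{"fingers": 1,"dx": 0.001,"dy": 0.039,"dz": 0,"roll": 0},{"fingers": 1,"dx": 0.001,"dy": 0.039,"dz": 0,"roll": 0}]'

```text
time: 8.8
tool_pos: [0.5353, 0.3671, 0.1814]
tcp_rot: [-3.139, -0.094, -0.0]
wrist_force: [-0.5, -0.5, -2.1]
width: 0.279
grip_force: 49.7
```

Request:
step_arm --commands '[{"fingers": 1,"dx": 0,"dy": 0,"dz": -0.02,"roll": 0},{"fingers": 1,"dx": 0,"dy": 0,"dz": -0.05,"roll": 0},{"fingers": 1,"dx": 0,"dy": 0,"dz": -0.09,"roll": 0},{"fingers": 1,"dx": 0,"dy": 0,"dz": -0.09,"roll": 0}]'

```text
time: 9.3
tool_pos: [0.5379, 0.3688, 0.2782]
tcp_rot: [-3.134, -0.095, -0.015]
wrist_force: [0.2, -0.3, -1.0]
width: 0.27
grip_force: 49.9
```

Run:
```python
from h import *
go(.5165,.010,.27,3.4)
for n in("top","scene"):
    im,d,P=cloud(n); np.save(f"{n}3.npy",P);cv2.imwrite(f"pics/{n}3.png",im)
    x,y,z=P[...,0],P[...,1],P[...,2]
    hh,s,v=cv2.split(cv2.cvtColor(im,cv2.COLOR_BGR2HSV));r=((hh<6)|(hh>174))&(s>170)&(y>.36)&(y<.46)&(z>.08);print(r.sum(),np.percentile(P[r],[2,98],0) if r.sum() else 0)
```

```text
t 9.3 pos [0.5379 0.3688 0.2782] yaw 3.46 down -0.9999 -> d [-0.0431  0.3569  0.0058] roll 0.06 F [ 0.2 -0.3 -1. ] w 0.27 g 49.89945709705353
35 [[0.51985556 0.38517941 0.11447974]
 [0.54595576 0.39459971 0.13658694]]
55 [[0.52241099 0.38874464 0.11737364]
 [0.55017372 0.39945147 0.13734673]]
```

Request:
step_arm --commands '[{"fingers": 1,"dx": -0.004,"dy": 0.03,"dz": 0,"roll": 0},{"fingers": 1,"dx": -0.01,"dy": 0.08,"dz": 0,"roll": 0},{"fingers": 1,"dx": -0.016,"dy": 0.13,"dz": 0,"roll": 0},{"fingers": 1,"dx": -0.022,"dy": 0.18,"dz": 0,"roll": 0},{"fingers": 1,"dx": -0.028,"dy": 0.23,"dz": 0,"roll": 0},{"fingers": 1,"dx": -0.034,"dy": 0.28,"dz": 0,"roll": 0},{"fingers": 1,"dx": -0.04,"dy": 0.33,"dz": 0,"roll": 0},{"fingers": 1,"dx": -0.042,"dy": 0.355,"dz": 0,"roll": 0}]'

```text
time: 10.4
tool_pos: [0.5131, 0.0077, 0.2694]
tcp_rot: [3.14, 0.091, -0.005]
wrist_force: [-0.7, 0.4, -2.0]
width: 0.278
grip_force: 49.9
```

Request:
step_arm --commands '[{"fingers": 1,"dx": 0,"dy": 0,"dz": 0.03,"roll": 0},{"fingers": 1,"dx": 0,"dy": 0,"dz": 0.07,"roll": 0},{"fingers": 1,"dx": 0,"dy": 0,"dz": 0.11,"roll": 0},{"fingers": 1,"dx": 0,"dy": 0,"dz": 0.14,"roll": 0},{"fingers": 1,"dx": 0,"dy": 0,"dz": 0.16,"roll": 0},{"fingers": 1,"dx": 0,"dy": 0,"dz": 0.17,"roll": 0},{"fingers": 1,"dx": 0,"dy": 0,"dz": 0.17,"roll": 0},{"fingers": 1,"dx": 0,"dy": 0,"dz": 0.17,"roll": 0}]'

```text
time: 11.4
tool_pos: [0.5153, 0.0099, 0.1021]
tcp_rot: [3.14, 0.094, 0.002]
wrist_force: [0.8, -0.6, -1.5]
width: 0.274
grip_force: 50.0
```

Run:
```python
from h import *
go(.5165,.010,.083,3.4)
```

```text
t 11.4 pos [0.5153 0.0099 0.1021] yaw 3.44 down -1.0 -> d [ 0.0012 -0.      0.0191] roll 0.04 F [ 0.8 -0.6 -1.5] w 0.274 g 49.962385296821594
```

Request:
step_arm --commands '[{"fingers": 1,"dx": 0,"dy": 0,"dz": 0.006,"roll": 0},{"fingers": 1,"dx": 0,"dy": 0,"dz": 0.012,"roll": 0},{"fingers": 1,"dx": 0,"dy": 0,"dz": 0.016,"roll": 0},{"fingers": 1,"dx": 0,"dy": 0,"dz": 0.019,"roll": 0},{"fingers": 1,"dx": 0,"dy": 0,"dz": 0.02,"roll": 0},{"fingers": 1,"dx": 0,"dy": 0,"dz": 0.02,"roll": 0}]'

```text
time: 12.15
tool_pos: [0.5148, 0.0098, 0.0822]
tcp_rot: [3.14, 0.094, -0.0]
wrist_force: [-2.3, 0.3, 5.0]
width: 0.275
grip_force: 50.5
```

Request:
step_arm --commands '[{"fingers": 0,"dx": 0,"dy": 0,"dz": 0,"roll": 0},{"fingers": 0,"dx": 0,"dy": 0,"dz": 0,"roll": 0},{"fingers": -1,"dx": 0,"dy": 0,"dz": 0,"roll": 0},{"fingers": -1,"dx": 0,"dy": 0,"dz": 0,"roll": 0},{"fingers": -1,"dx": 0,"dy": 0,"dz": -0.03,"roll": 0},{"fingers": -1,"dx": 0,"dy": 0,"dz": -0.08,"roll": 0},{"fingers": -1,"dx": 0,"dy": 0,"dz": -0.14,"roll": 0},{"fingers": -1,"dx": 0,"dy": 0,"dz": -0.16,"roll": 0}]'

```text
time: 13.15
tool_pos: [0.5171, 0.0098, 0.2463]
tcp_rot: [3.14, 0.094, 0.012]
wrist_force: [0.7, -0.6, -1.4]
width: 1.001
grip_force: 0.0
```

Run:
```python
from h import *
from h import go
for n in("top","scene"):
    im,d,P=cloud(n); cv2.imwrite(f"pics/{n}4.png",im)
    x,y,z=P[...,0],P[...,1],P[...,2]
    # tipped board: points of top edge & slate
    q=np.load(f"{n}3.npy").reshape(-1,3);q=q[(q[:,1]>.2)&(q[:,1]<.31)&(q[:,2]>.035)&(q[:,2]<.17)&(q[:,0]>.46)&(q[:,0]<.56)]
    hi=q[q[:,2]>q[:,2].max()-.004]; print(n,"top",np.median(hi,0).round(4),len(hi),"yaw",np.degrees(-np.arctan(np.polyfit(hi[:,1],hi[:,0],1)[0])))
    w=np.load(f"{n}3.npy");e=w[(w[...,2]>.135)&(w[...,2]<.17)&(w[...,0]>.46)&(w[...,0]<.52)&(w[...,1]<.36)&(w[...,1]>.15)];print("edge y",np.percentile(e[:,1],[1,99]))
    for zz in (.06,.08,.1,.12,.13,.135,.14,.145,.15):
        k=q[abs(q[:,2]-zz)<.003]
        if len(k): print(zz,"front x",np.percentile(k[:,0],90).round(4),"back",np.percentile(k[:,0],5).round(4),len(k))
    r=(abs(x-.515)<.03)&(abs(y-.01)<.03)&(z>.1)&(z<.14); print("key",np.percentile(P[r],[2,98],0).round(3) if r.sum() else 0)
go(.489,.2615,.23,93.4)
```

```text
top top [0.4861 0.2583 0.1491] 84 yaw 3.9530264328584646
edge y [0.18450404 0.32146442]
0.06 front x 0.5302 back 0.5235 33
0.08 front x 0.5213 back 0.5147 31
0.1 front x 0.5127 back 0.5086 37
0.12 front x 0.5398 back 0.5007 61
0.13 front x 0.516 back 0.4956 59
0.135 front x 0.4993 back 0.493 46
0.14 front x 0.4965 back 0.4904 49
0.145 front x 0.4937 back 0.4804 130
0.15 front x 0.4913 back 0.4804 116
key 0
scene top [0.4892 0.2613 0.149 ] 43 yaw 2.946412483797793
edge y [0.18871787 0.32496194]
0.06 front x 0.531 back 0.5234 73
0.08 front x 0.5229 back 0.515 75
0.1 front x 0.5143 back 0.5068 71
0.12 front x 0.5369 back 0.4981 103
0.13 front x 0.5051 back 0.4936 90
0.135 front x 0.5005 back 0.492 83
0.14 front x 0.4973 back 0.4893 96
0.145 front x 0.4954 back 0.4807 150
0.15 front x 0.4922 back 0.4846 58
key [[ 0.504 -0.     0.102]
 [ 0.529  0.023  0.132]]
t 13.25 pos [0.5169 0.0098 0.2451] yaw 3.44 down -1.0 -> d [-0.0129 -0.2529  0.0148] roll -89.96 F [-0.8 -0.  -0.3] w 1.001 g 0.0
```

The key stands again at (0.516, 0.011), and the board leans about 22.5° with its top edge at z = 0.150. I'll go above the board's top with the gripper turned 90°.

Request:
step_arm --commands '[{"fingers": -1,"dx": -0.007,"dy": -0.246,"dz": 0,"roll": -90},{"fingers": -1,"dx": -0.007,"dy": -0.246,"dz": 0,"roll": -90},{"fingers": -1,"dx": -0.007,"dy": -0.246,"dz": 0,"roll": -90},{"fingers": -1,"dx": -0.007,"dy": -0.246,"dz": 0,"roll": -90},{"fingers": -1,"dx": -0.007,"dy": -0.246,"dz": 0,"roll": -90},{"fingers": -1,"dx": -0.007,"dy": -0.246,"dz": 0,"roll": -90},{"fingers": -1,"dx": -0.007,"dy": -0.246,"dz": 0,"roll": -90},{"fingers": -1,"dx": -0.007,"dy": -0.246,"dz": 0,"roll": -90}]'

```text
time: 14.25
tool_pos: [0.4917, 0.2547, 0.2387]
tcp_rot: [-2.225, -2.216, 0.006]
wrist_force: [0.0, -0.5, -0.1]
width: 1.0
grip_force: 0.0
```

Request:
step_arm --commands '[{"fingers": -1,"dx": 0,"dy": 0,"dz": 0,"roll": 0},{"fingers": -1,"dx": 0,"dy": 0,"dz": 0,"roll": 0}]'

```text
time: 14.5
tool_pos: [0.4924, 0.2547, 0.24]
tcp_rot: [-2.236, -2.205, 0.003]
wrist_force: [-1.0, 0.5, -0.7]
width: 0.996
grip_force: 0.0
```

Run:
```python
from h import *
go(.495,.255,.114,93.4)
```

```text
t 14.5 pos [0.4924 0.2547 0.24  ] yaw 89.2 down -1.0 -> d [0.0004 0.0028 0.126 ] roll -4.2 F [-1.   0.5 -0.7] w 0.996 g 0.0
```

Request:
step_arm --commands '[{"fingers": -1,"dx": 0,"dy": 0.003,"dz": 0.03,"roll": -4.2},{"fingers": -1,"dx": 0,"dy": 0.003,"dz": 0.07,"roll": -4.2},{"fingers": -1,"dx": 0,"dy": 0.003,"dz": 0.1,"roll": -4.2},{"fingers": -1,"dx": 0,"dy": 0.003,"dz": 0.12,"roll": -4.2},{"fingers": -1,"dx": 0,"dy": 0.003,"dz": 0.126,"roll": -4.2},{"fingers": -1,"dx": 0,"dy": 0.003,"dz": 0.126,"roll": -4.2}]'

```text
time: 15.25
tool_pos: [0.4959, 0.2549, 0.1152]
tcp_rot: [-2.152, -2.289, 0.001]
wrist_force: [-0.3, 1.0, 0.6]
width: 0.994
grip_force: 0.0
```

Request:
step_arm --commands '[{"fingers": 1,"dx": 0,"dy": 0,"dz": 0,"roll": 0},{"fingers": 1,"dx": 0,"dy": 0,"dz": 0,"roll": 0},{"fingers": 1,"dx": 0,"dy": 0,"dz": 0,"roll": 0},{"fingers": 1,"dx": 0,"dy": 0,"dz": 0,"roll": 0},{"fingers": 1,"dx": 0,"dy": 0,"dz": 0,"roll": 0},{"fingers": 1,"dx": 0,"dy": 0,"dz": 0,"roll": 0},{"fingers": 1,"dx": 0,"dy": 0,"dz": 0,"roll": 0},{"fingers": 1,"dx": 0,"dy": 0,"dz": 0,"roll": 0}]' --squeeze 25

```text
time: 16.25
tool_pos: [0.498, 0.2555, 0.1168]
tcp_rot: [2.149, 2.288, 0.006]
wrist_force: [4.0, -0.5, 5.4]
width: 0.231
grip_force: 27.2
```

Run:
```python
from h import *
go(.495,.255,.114,93.4)
```

```text
t 16.25 pos [0.498  0.2555 0.1168] yaw 93.59 down -1.0 -> d [-0.0003 -0.003   0.0028] roll 0.19 F [ 4.  -0.5  5.4] w 0.231 g 27.151973282452673
```

Request:
step_arm --commands '[{"fingers": 1,"dx": 0,"dy": 0,"dz": -0.008,"roll": 0},{"fingers": 1,"dx": 0,"dy": 0,"dz": -0.016,"roll": 0},{"fingers": 1,"dx": 0,"dy": 0,"dz": -0.024,"roll": 0},{"fingers": 1,"dx": 0,"dy": 0,"dz": -0.032,"roll": 0},{"fingers": 1,"dx": 0,"dy": 0,"dz": -0.04,"roll": 0},{"fingers": 1,"dx": 0,"dy": 0,"dz": -0.04,"roll": 0}]'

```text
time: 17.0
tool_pos: [0.497, 0.2549, 0.1552]
tcp_rot: [2.15, 2.289, 0.002]
wrist_force: [7.0, -0.0, -1.1]
width: 0.139
grip_force: 23.6
```

Run:
```python
from h import *
go(.495,.255,.114,93.4)
im,d,P=cloud("scene"); cv2.imwrite("pics/c5.png",cv2.resize(im[140:290,350:530],(600,500)))
```

```text
t 17.0 pos [0.497  0.2549 0.1552] yaw 93.59 down -1.0 -> d [ 0.0003 -0.0021  0.0412] roll 0.19 F [ 7.  -0.  -1.1] w 0.139 g 23.56339780264534
```

View pics/c5.png

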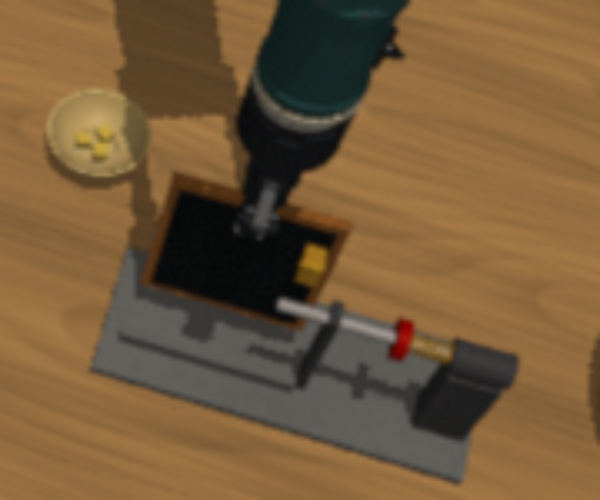

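The board is lifted off the base and almost aligned with the pads. The keeper at (313,263) is above and behind the bar. I'll keep lifting.

Request:
step_arm --commands '[{"fingers": 1,"dx": 0,"dy": 0.002,"dz": -0.01,"roll": 0},{"fingers": 1,"dx": 0,"dy": 0.002,"dz": -0.025,"roll": 0},{"fingers": 1,"dx": 0,"dy": 0.002,"dz": -0.045,"roll": 0},{"fingers": 1,"dx": 0,"dy": 0.002,"dz": -0.07,"roll": 0},{"fingers": 1,"dx": 0,"dy": 0.002,"dz": -0.1,"roll": 0},{"fingers": 1,"dx": 0,"dy": 0.002,"dz": -0.13,"roll": 0},{"fingers": 1,"dx": 0,"dy": 0.002,"dz": -0.14,"roll": 0},{"fingers": 1,"dx": 0,"dy": 0.002,"dz": -0.14,"roll": 0}]' --squeeze 40

```text
time: 18.05
tool_pos: [0.4969, 0.255, 0.2942]
tcp_rot: [-2.15, -2.289, 0.003]
wrist_force: [0.0, -0.0, -3.6]
width: 0.109
grip_force: 42.1
```

Run:
```python
from h import *
go(.527,-.318,.295,88.8)
for n in("top","scene"):
    im,d,P=cloud(n); cv2.imwrite(f"pics/{n}6.png",im)
    q=P.reshape(-1,3);q=q[(q[:,1]>.15)&(q[:,1]<.35)&(q[:,2]>.145)&(q[:,2]<.345)&(q[:,0]>.4)&(q[:,0]<.6)]
    lo=q[q[:,2]<.335]; print(n,len(q),"z",np.percentile(q[:,2],[.5,1,99]).round(3),"y",np.percentile(q[:,1],[1,99]).round(3))
    for zz in np.arange(.19,.34,.02):
        k=q[abs(q[:,2]-zz)<.006]
        if len(k): print(zz.round(2),np.percentile(k[:,0],[5,50,95]).round(3),np.percentile(k[:,1],[3,97]).round(3),len(k))
```

```text
t 18.05 pos [0.4969 0.255  0.2942] yaw 93.59 down -1.0 -> d [-5.737e-01 -5.900e-03 -5.000e-04] roll 4.79 F [ 0.  -0.  -3.6] w 0.109 g 42.13707625865936
top 371 z [0.184 0.189 0.344] y [0.184 0.256]
0.19 [0.494 0.499 0.505] [0.184 0.242] 7
0.21 [0.493 0.496 0.502] [0.185 0.253] 8
0.23 [0.493 0.498 0.504] [0.184 0.257] 11
0.25 [0.494 0.5   0.506] [0.185 0.249] 9
0.27 [0.495 0.5   0.506] [0.185 0.22 ] 7
0.29 [0.495 0.5   0.506] [0.185 0.225] 7
0.31 [0.484 0.5   0.514] [0.185 0.248] 35
0.33 [0.495 0.501 0.506] [0.188 0.248] 159
scene 2113 z [0.181 0.182 0.327] y [0.189 0.326]
0.19 [0.499 0.504 0.508] [0.194 0.323] 131
0.21 [0.499 0.504 0.508] [0.192 0.322] 160
0.23 [0.499 0.504 0.508] [0.193 0.32 ] 162
0.25 [0.5   0.504 0.508] [0.192 0.323] 142
0.27 [0.5   0.505 0.509] [0.192 0.324] 157
0.29 [0.5   0.506 0.522] [0.194 0.32 ] 196
0.31 [0.499 0.505 0.517] [0.192 0.324] 169
0.33 [0.493 0.5   0.507] [0.19  0.322] 112
```

The board now hangs vertical in the grip, foot at z ≈ 0.182. I'll carry it over to the ledge at this height.

Request:
step_arm --commands '[{"fingers": 1,"dx": -0.03,"dy": 0,"dz": 0,"roll": 0.5},{"fingers": 1,"dx": -0.08,"dy": -0.002,"dz": 0,"roll": 1},{"fingers": 1,"dx": -0.13,"dy": -0.003,"dz": 0,"roll": 2},{"fingers": 1,"dx": -0.185,"dy": -0.004,"dz": 0,"roll": 3},{"fingers": 1,"dx": -0.24,"dy": -0.005,"dz": 0,"roll": 4},{"fingers": 1,"dx": -0.295,"dy": -0.006,"dz": 0,"roll": 4.8},{"fingers": 1,"dx": -0.35,"dy": -0.007,"dz": 0,"roll": 4.8},{"fingers": 1,"dx": -0.4,"dy": -0.008,"dz": 0,"roll": 4.8}]'

```text
time: 19.15
tool_pos: [0.5137, -0.1461, 0.2932]
tcp_rot: [-2.243, -2.195, 0.002]
wrist_force: [0.3, 1.4, -2.8]
width: 0.109
grip_force: 42.1
```

Run:
```python
from h import *
go(.5235,-.3225,.295,88.8)
```

```text
t 19.15 pos [ 0.5137 -0.1461  0.2932] yaw 88.75 down -1.0 -> d [-0.1761  0.0137 -0.0021] roll -0.05 F [ 0.3  1.4 -2.8] w 0.109 g 42.07604169845581
```

Request:
step_arm --commands '[{"fingers": 1,"dx": -0.05,"dy": 0.013,"dz": 0,"roll": 0},{"fingers": 1,"dx": -0.1,"dy": 0.013,"dz": 0,"roll": 0},{"fingers": 1,"dx": -0.14,"dy": 0.013,"dz": 0,"roll": 0},{"fingers": 1,"dx": -0.165,"dy": 0.013,"dz": 0,"roll": 0},{"fingers": 1,"dx": -0.176,"dy": 0.013,"dz": 0.02,"roll": 0},{"fingers": 1,"dx": -0.176,"dy": 0.013,"dz": 0.06,"roll": 0},{"fingers": 1,"dx": -0.176,"dy": 0.013,"dz": 0.1,"roll": 0},{"fingers": 1,"dx": -0.176,"dy": 0.013,"dz": 0.11,"roll": 0}]'

```text
time: 20.15
tool_pos: [0.5213, -0.3176, 0.1798]
tcp_rot: [-2.237, -2.192, 0.002]
wrist_force: [-0.3, -0.1, -3.8]
width: 0.107
grip_force: 42.0
```

Run:
```python
from h import *
go(.5235,-.3225,.125,88.8)
ims=[]
for n in("top","scene"):
    im,d,P=cloud(n);ims.append(im)
    q=P.reshape(-1,3);q=q[(q[:,1]>-.43)&(q[:,1]<-.2)&(q[:,0]>.4)&(q[:,0]<.6)]
    b=q[(q[:,2]>.05)&(q[:,2]<.225)&(q[:,0]>.505)]
    print(n,"z",np.percentile(b[:,2],[.5,99]).round(3),"y",np.percentile(b[:,1],[1,99]).round(3),"x",np.percentile(b[:,0],[2,50,98]).round(3))
    for zz in (.075,.09,.11,.13):
        k=b[abs(b[:,2]-zz)<.006]
        if len(k): print(zz,np.percentile(k[:,0],[5,50,95]).round(3),len(k))
    l=q[(q[:,2]>.0235)&(q[:,2]<.03)&(q[:,0]>.53)&(q[:,0]<.557)];print("lip",np.percentile(l,[2,98],0).round(3))
a=cv2.resize(ims[1][70:220,160:310],(400,400));b=cv2.resize(ims[0][170:320,360:510],(400,400))
cv2.imwrite("pics/c7.png",np.hstack([a,b]))
```

```text
t 20.15 pos [ 0.5213 -0.3176  0.1798] yaw 88.84 down -1.0 -> d [-0.0052  0.0027  0.0547] roll 0.04 F [-0.3 -0.1 -3.8] w 0.107 g 41.99484944343567
top z [0.071 0.22 ] y [-0.334 -0.247] x [0.512 0.525 0.55 ]
0.075 [0.517 0.519 0.525] 12
0.09 [0.519 0.519 0.528] 10
0.11 [0.518 0.519 0.527] 11
0.13 [0.518 0.518 0.526] 12
lip [[ 0.537 -0.358  0.024]
 [ 0.549 -0.229  0.03 ]]
scene z [0.067 0.218] y [-0.384 -0.245] x [0.519 0.53  0.551]
0.075 [0.527 0.529 0.532] 81
0.09 [0.527 0.529 0.532] 98
0.11 [0.527 0.53  0.532] 98
0.13 [0.526 0.53  0.532] 91
lip [[ 0.536 -0.418  0.024]
 [ 0.552 -0.225  0.029]]
```

View pics/c7.png

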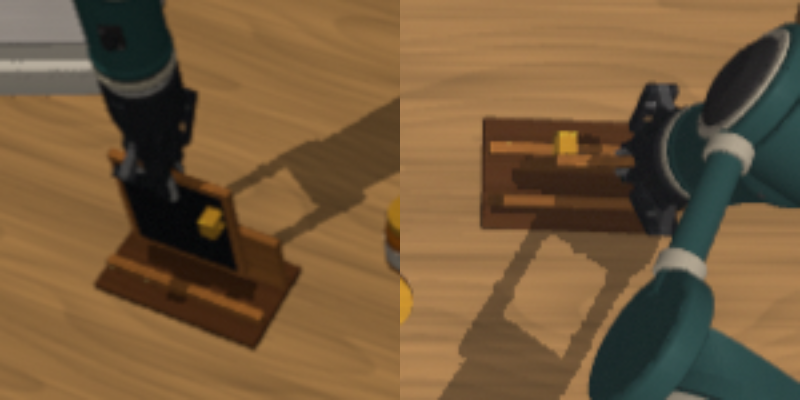

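The board hangs upright just behind the lip, keeper on the +y side at left (212,222), with the back panel behind it. I'll lower gently until there's contact.

Request:
step_arm --commands '[{"fingers": 1,"dx": -0.006,"dy": 0.003,"dz": 0.01,"roll": 0},{"fingers": 1,"dx": -0.006,"dy": 0.003,"dz": 0.02,"roll": 0},{"fingers": 1,"dx": -0.006,"dy": 0.003,"dz": 0.03,"roll": 0},{"fingers": 1,"dx": -0.006,"dy": 0.003,"dz": 0.04,"roll": 0},{"fingers": 1,"dx": -0.006,"dy": 0.003,"dz": 0.046,"roll": 0},{"fingers": 1,"dx": -0.006,"dy": 0.003,"dz": 0.05,"roll": 0},{"fingers": 1,"dx": -0.006,"dy": 0.003,"dz": 0.052,"roll": 0},{"fingers": 1,"dx": -0.006,"dy": 0.003,"dz": 0.052,"roll": 0}]'

```text
time: 21.25
tool_pos: [0.5271, -0.327, 0.1334]
tcp_rot: [2.245, 2.198, 0.0]
wrist_force: [-0.3, 0.2, -3.1]
width: 0.107
grip_force: 42.0
```

Request:
step_arm --commands '[{"fingers": 1,"dx": 0,"dy": 0,"dz": 0.001,"roll": 0},{"fingers": 1,"dx": 0,"dy": 0,"dz": 0.002,"roll": 0},{"fingers": 1,"dx": 0,"dy": 0,"dz": 0.003,"roll": 0},{"fingers": 1,"dx": 0,"dy": 0,"dz": 0.003,"roll": 0}]'

```text
time: 21.75
tool_pos: [0.527, -0.3268, 0.1302]
tcp_rot: [-2.245, -2.198, 0.0]
wrist_force: [0.1, 0.9, -3.3]
width: 0.113
grip_force: 42.0
```

Request:
step_arm --commands '[{"fingers": 1,"dx": 0,"dy": -0.001,"dz": 0.001,"roll": 0},{"fingers": 1,"dx": 0,"dy": -0.002,"dz": 0.002,"roll": 0},{"fingers": 1,"dx": 0,"dy": -0.002,"dz": 0.003,"roll": 0},{"fingers": 1,"dx": 0,"dy": -0.002,"dz": 0.004,"roll": 0},{"fingers": 1,"dx": 0,"dy": -0.002,"dz": 0.004,"roll": 0}]'

```text
time: 22.38
tool_pos: [0.525, -0.3268, 0.1261]
tcp_rot: [-2.245, -2.198, 0.0]
wrist_force: [-0.8, 0.5, -3.6]
width: 0.11
grip_force: 42.1
```

Request:
step_arm --commands '[{"fingers": 1,"dx": 0,"dy": 0,"dz": 0.001,"roll": 0},{"fingers": 1,"dx": 0,"dy": 0,"dz": 0.002,"roll": 0},{"fingers": 1,"dx": 0,"dy": 0,"dz": 0.0025,"roll": 0},{"fingers": 1,"dx": 0,"dy": 0,"dz": 0.0025,"roll": 0}]'

```text
time: 22.88
tool_pos: [0.5254, -0.3268, 0.125]
tcp_rot: [2.244, 2.197, 0.001]
wrist_force: [-1.1, 3.8, 4.9]
width: 0.108
grip_force: 43.3
```

Contact with the plinth: Fz rose from −3.6 to +4.9 N. I'll loosen the fingers slightly and then let the board lean back between them.

Request:
step_arm --commands '[{"fingers": 0.44,"dx": 0,"dy": 0,"dz": -0.001,"roll": 0},{"fingers": 0.44,"dx": 0,"dy": 0,"dz": -0.001,"roll": 0},{"fingers": 0.44,"dx": 0,"dy": 0,"dz": -0.001,"roll": 0},{"fingers": 0.44,"dx": 0,"dy": -0.003,"dz": -0.001,"roll": 0},{"fingers": 0.44,"dx": 0,"dy": -0.006,"dz": -0.001,"roll": 0},{"fingers": 0.44,"dx": 0,"dy": -0.009,"dz": -0.001,"roll": 0},{"fingers": 0.44,"dx": 0,"dy": -0.012,"dz": -0.001,"roll": 0},{"fingers": 0.44,"dx": 0,"dy": -0.015,"dz": -0.001,"roll": 0}]'

```text
time: 23.88
tool_pos: [0.5098, -0.3265, 0.1248]
tcp_rot: [-2.245, -2.198, -0.0]
wrist_force: [-0.0, -0.8, 0.5]
width: 0.283
grip_force: 0.0
```

```bash
cat > bl.py <<'E'
from h import *
go(.473,-.327,.125,88.8)
for n in("top","scene"):
    im,d,P=cloud(n);cv2.imwrite(f"pics/last_{n}.png",im)
    q=P.reshape(-1,3);q=q[(q[:,1]>-.43)&(q[:,1]<-.2)&(q[:,0]>.4)&(q[:,0]<.6)&(q[:,1]>-.29)&(q[:,1]<-.276)]
    print(n,*[(zz,np.percentile(k[:,0],[10,50,90]).round(3)) for zz in (.035,.05,.07,.09,.11,.125,.14,.15,.158) if len(k:=q[abs(q[:,2]-zz)<.006])])
E
python3 bl.py
```

```text
t 23.875 pos [ 0.5098 -0.3265  0.1248] yaw 88.78 down -1.0 -> d [-0.0013 -0.0368 -0.0002] roll -0.02 F [-0.  -0.8  0.5] w 0.283 g 0.0
top (0.07, array([0.53, 0.53, 0.53])) (0.09, array([0.482, 0.49 , 0.492])) (0.11, array([0.526, 0.526, 0.526])) (0.125, array([0.526, 0.536, 0.546])) (0.15, array([0.512, 0.517, 0.522])) (0.158, array([0.512, 0.517, 0.52 ]))
scene (0.035, array([0.531, 0.533, 0.535])) (0.05, array([0.529, 0.531, 0.532])) (0.07, array([0.528, 0.53 , 0.531])) (0.11, array([0.525, 0.546, 0.547])) (0.125, array([0.522, 0.531, 0.543])) (0.14, array([0.521, 0.522, 0.524])) (0.15, array([0.512, 0.52 , 0.523])) (0.158, array([0.512, 0.517, 0.52 ]))
```

Request:
step_arm --commands '[{"fingers": 0.44,"dx": 0,"dy": -0.005,"dz": 0,"roll": 0},{"fingers": 0.42,"dx": 0,"dy": -0.01,"dz": 0,"roll": 0},{"fingers": 0.4,"dx": 0,"dy": -0.015,"dz": 0,"roll": 0},{"fingers": 0.38,"dx": 0,"dy": -0.02,"dz": 0,"roll": 0},{"fingers": 0.36,"dx": 0,"dy": -0.025,"dz": 0,"roll": 0},{"fingers": 0.34,"dx": 0,"dy": -0.029,"dz": 0,"roll": 0},{"fingers": 0.32,"dx": 0,"dy": -0.032,"dz": 0,"roll": 0},{"fingers": 0.3,"dx": 0,"dy": -0.035,"dz": 0,"roll": 0}]'

```text
time: 24.98
tool_pos: [0.475, -0.3259, 0.1249]
tcp_rot: [2.245, 2.198, 0.0]
wrist_force: [-0.1, -0.3, 0.0]
width: 0.351
grip_force: 0.0
```

```bash
python3 bl.py
```

```text
t 24.975 pos [ 0.475  -0.3259  0.1249] yaw 88.78 down -1.0 -> d [-0.0012 -0.002  -0.0001] roll -0.02 F [-0.1 -0.3  0. ] w 0.351 g 0.0
top (0.035, array([0.526, 0.529, 0.529])) (0.05, array([0.52 , 0.523, 0.523])) (0.11, array([0.498, 0.498, 0.498])) (0.125, array([0.492, 0.497, 0.515])) (0.14, array([0.485, 0.486, 0.487])) (0.15, array([0.475, 0.48 , 0.485]))
scene (0.035, array([0.523, 0.525, 0.53 ])) (0.05, array([0.517, 0.521, 0.524])) (0.07, array([0.51 , 0.513, 0.516])) (0.09, array([0.507, 0.507, 0.507])) (0.11, array([0.495, 0.507, 0.519])) (0.125, array([0.49 , 0.493, 0.515])) (0.14, array([0.482, 0.487, 0.488])) (0.15, array([0.477, 0.482, 0.485])) (0.158, array([0.483, 0.484, 0.484]))
```

Request:
step_arm --commands '[{"fingers": 0.2,"dx": 0,"dy": -0.001,"dz": 0,"roll": 0},{"fingers": 0.1,"dx": 0,"dy": -0.001,"dz": 0,"roll": 0},{"fingers": 0,"dx": 0,"dy": -0.001,"dz": 0,"roll": 0},{"fingers": -0.2,"dx": 0,"dy": -0.001,"dz": 0,"roll": 0},{"fingers": -0.2,"dx": 0,"dy": -0.001,"dz": -0.02,"roll": 0},{"fingers": -0.2,"dx": 0,"dy": -0.001,"dz": -0.05,"roll": 0},{"fingers": -0.2,"dx": 0,"dy": -0.001,"dz": -0.1,"roll": 0},{"fingers": -0.2,"dx": 0,"dy": -0.001,"dz": -0.15,"roll": 0}]'

```text
time: 26.08
tool_pos: [0.4741, -0.3257, 0.2776]
tcp_rot: [2.244, 2.197, 0.0]
wrist_force: [0.5, -0.3, -0.3]
width: 0.601
grip_force: 0.0
```

```bash
python3 bl.py
python3 - <<'E'
import cv2,numpy as np
a=cv2.imread("pics/last_scene.png")[90:290,180:530];b=cv2.imread("pics/last_top.png")[170:300,110:510]
cv2.imwrite("pics/c8.png",np.vstack([cv2.resize(a,(540,308)),cv2.resize(b,(540,176))]))
E
```

```text
t 26.075 pos [ 0.4741 -0.3257  0.2776] yaw 88.79 down -1.0 -> d [-0.0012 -0.0012  0.1526] roll -0.01 F [ 0.5 -0.3 -0.3] w 0.601 g 0.0
top (0.035, array([0.526, 0.529, 0.543])) (0.05, array([0.521, 0.523, 0.523])) (0.11, array([0.5  , 0.508, 0.516])) (0.125, array([0.491, 0.497, 0.514])) (0.14, array([0.477, 0.486, 0.489])) (0.15, array([0.475, 0.48 , 0.484])) (0.158, array([0.478, 0.479, 0.48 ]))
scene (0.035, array([0.524, 0.526, 0.531])) (0.05, array([0.516, 0.521, 0.524])) (0.07, array([0.51 , 0.513, 0.517])) (0.09, array([0.509, 0.509, 0.509])) (0.11, array([0.499, 0.508, 0.518])) (0.125, array([0.49 , 0.494, 0.513])) (0.14, array([0.483, 0.486, 0.489])) (0.15, array([0.477, 0.481, 0.485])) (0.158, array([0.483, 0.483, 0.483]))
```

View pics/c8.png

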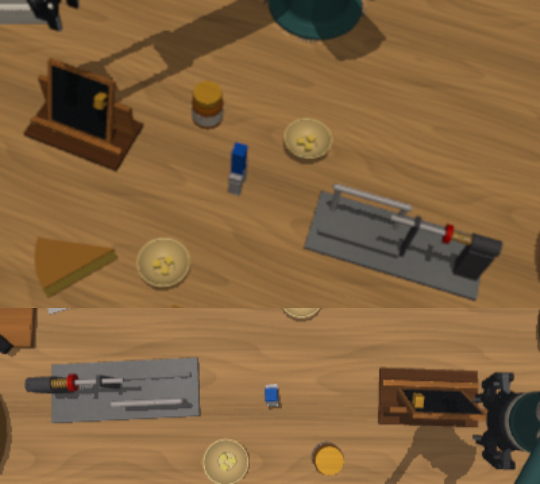

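The board leans on the panel with its foot at the lip. The key stands on the counter at top-view (271,395), the bar is out, and the bowls and jar look undisturbed.

```bash
python3 -c "
from workcell import *
print(finish_job())"
```

```text
the job is handed in; nothing more can be done
None
```

The job is handed in at about 26 s of the 72 s limit. The key freed the board and was put back standing on the counter, and the bar sprang back out. The board leans about 22° on the ledge with its foot at the lip, slate to the customers; the judge's verdict was not shown.

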